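# Seat the calibration disc in the colour reader and close its tray

## Robot

A 6-joint arm with a two-finger parallel gripper is mounted at the origin on the work surface. World frame = base frame: x ahead of the robot, y to its left, z up, the work surface at z = 0. Lengths are in mm, angles in degrees, forces in N, time in s.
With the tool pointing down it reaches from about 300 to 750 mm from the base axis. Payload 8.5 kg.
Tool frame: the origin (TCP) lies on the centre line of the jaws, within the pads' length; the fingertips stand 17 mm ahead of it and the grasp point (between the pads) lies 2 mm behind it; x points along the fingers, y is the direction in which the jaws open and shut, and the axes are right-handed (so a half turn about x gives the same grasp; the last joint's range is limited). The gripper opens to 85 mm and grips with 20 to 120 N. Pads are 22 mm wide; open, the fingers measure 114 mm over their backs; the gripper's body (76 mm by 85 mm) begins 54 mm behind the grasp point. The pads swing forward as they close: fully open they stand 13 mm farther back than shut.
Start: joints at [-77.538, 21.807, 74.336, -0, 83.858, -12.336], TCP at [230.67, -499.271, 248.322] pointing down, gripper open.
Joint ranges: [-178.18, 178.18], [-50.72, 133.34], [12.68, 142.11], [-81.47, 261.47], [9.98, 163.14], [-165.26, 165.26]. Speed limits (degrees/s): [136.94, 136.94, 180, 180, 180, 180].

## Interface

Orientations are given as a 3x3 rotation matrix whose columns are the frame's x, y, z axes.
In Python, from bench import * gives the robot as it stands.
- The arm moves only by the shell command python3 -m jog 'ROWS' [OPENING] [FORCE]. ROWS is JSON, a list that holds one entry, the list of rows, each a list of 4 numbers: the shift along the tool's x, y, z in cm, then the turn about the tool's x in rad. In form: [[[tx, ty, tz, spin], ...]]. A call has 1 to 10 rows; each row shifts and turns the commanded pose from where the row before left it, along the tool's axes as they then stand; what a row does not reach is not made up. A row lasts 1/8 s, in which the tool goes at most 62.5 mm and 10.7 degrees, less where a joint would pass 70% of its speed; a pose out of reach is approached as far as the arm can. A call with a gripper value outside its range is refused whole. OPENING is the closure, from 0 (fully open) to 1 (shut), set as the call begins (- or left out, the last holds). The fingers move at their own pace and stop on an object; FORCE is the grip in N (left out, the last holds). Time passes only in rows, so rows that do not move let the fingers close. It gives the time, the measured TCP pose, the force and the opening at its end, in the units of the state.
- sense(): the state, without advancing time (a new reading comes with each control period).
- grab_frame(name): name is "side" or "top"; returns (picture, depth): 480x640x3 uint8, red, green, blue; 480x640 float32, mm along the optical axis (not along the pixel's ray), 0 where there is no reading.
- camera_model(name): a dict with "camera_matrix" (3x3 intrinsics, pixels), "rvec" (rotation vector, rad) and "tvec" (3), from world to camera coordinates, as OpenCV has them. Camera axes: x right, y down, z forward; pixel columns grow to the right and rows downward; lengths in mm; the calibration is good to about 2 mm. A picture is of the moment at which its call begins. camera_model takes no time and is no camera call.
- job_done(): hands the job in, once; it reports no verdict.
The state is a dict: "clock": time; "joint_pos": joint angles; "joint_vel": joint speeds; "tau": joint torques, N m; "eef_pos": TCP position; "ee_rot": TCP orientation; "wrist_force": force on the tool from outside, world axes, zero at the start; "torque": the same for the moment, N m; "finger_gap": finger opening in mm.
Only numpy, scipy, OpenCV 4.12 (cv2) and the standard library are available. Lean on these libraries where they do the work, as an engineer would, in place of code of your own. Each camera call takes 0.05 s, during which the arm holds its last target.

## Task

Without picking anything up, push the white ceramic calibration disc along the open tray of the colour reader until it drops over the rim and lies flat and flush in the round recess; then push the tray all the way home into the reader. Do not lift the disc off the tray, and leave the bottle, the mortar and the weight where they stand.

Things in the scene. Friction and masses are not known exactly. Their poses are not given: they have to be found in the camera images.
- disc_center (a point): Centre (half-way up) of the loose white ceramic disc, 40 mm in diameter, 8 mm thick, about 40 g. It starts flat on the tray's deck, between the recess and the tray's front face, anywhere across the tray. Its z axis is the disc's axis.
- recess (a point): Mouth centre of the round recess in the grey tray's flat deck, 40 mm above the bench; moves with the tray. 43 mm in diameter, 8 mm deep, dark floor: the seated disc is flush, its centre 4 mm below this point. x points into the reader (the way the tray closes), y left, z up. The deck is 180 mm wide, without a lip, and runs from the front face (122 mm towards -x) to 100 mm behind the recess.
- tray_front (a point): Middle of the tray's upright front face, 25 mm above the bench: the face is 180 mm wide and reaches from 10 to 40 mm above the bench, and faces the robot (-x of this point; axes as for the recess). Pushing it along +x closes the tray.
- tray (a joint): How far the tray is out, in m: 0 is fully home, it starts about 0.105 to 0.12 out. It slides with about 4 N of friction, stays where it is left and has a hard stop at 0. Fully home, the front face still stands 57 mm out of the housing.
- reader: White bench-top colour reader, fixed. Origin on the bench, 55 mm in front of the housing's front face; x points into the reader, y left. Housing 238 mm wide, 220 mm deep, 64 mm high at the front and 104 mm in its rear 105 mm. Its slot clears the deck by only 6 mm, so a disc that is not down in the recess jams.
- amber: Bystander: amber glass bottle with a blue cap, 72 mm in diameter, 150 mm high, origin under its centre, standing left of the reader.
- mortar: Bystander: white porcelain mortar bowl, 100 mm across the rim, 50 mm high, origin under its centre, right of the tray.
- weight: Bystander: steel balance weight with a knob, 30 mm in diameter, 45 mm high, origin under its centre, left of the tray.
Things that resemble listed ones, but are neither listed nor needed, are in the scene too. There is more than one size of the part that bears disc_center; the job needs the largest.

How it is judged (in metres and radians):
On the way:
1. the disc has dropped into the recess while the tray is still out (z of disc_center in the frame of recess below -0.0025 m and horizontal distance between disc_center and recess below 0.004 m and angle between the z axis of disc_center and the z axis of recess, either way round below 0.07 rad and value of joint tray above 0.05 m), for 0.2 s.
At the end, for the whole second after the job is handed in: The disc lies in the recess (its centre at least 2.5 mm below the deck, within 4 mm of the recess's axis, tilted less than 0.07 rad) and the tray is home to within 5 mm (z of disc_center in the frame of recess below -0.0025 m and horizontal distance between disc_center and recess below 0.004 m and angle between the z axis of disc_center and the z axis of recess, either way round below 0.07 rad and value of joint tray below 0.005 m); the robot touches nothing.
It fails at once if the disc is lifted off the tray instead of being pushed (z of disc_center in the frame of recess above 0.009 m).
It fails at once if the amber bottle is disturbed (moved more than 15 mm or tipped) (distance of amber from where it was at the start of the episode above 0.015 m or angle between amber's own z axis and vertical above 0.3 rad).
It fails at once if the mortar bowl is disturbed (moved more than 15 mm or tipped) (distance of mortar from where it was at the start of the episode above 0.015 m or angle between mortar's own z axis and vertical above 0.3 rad).
It fails at once if the steel weight is disturbed (moved more than 15 mm or tipped) (distance of weight from where it was at the start of the episode above 0.015 m or angle between weight's own z axis and vertical above 0.3 rad).
It also fails if it takes over 58 s, if anything falls off the work surface, if the arm or the gripper's body presses on something with over 40 N, if the wrist force passes 120 N, or if a joint passes its speed limit or range.

## Working session

There is one attempt and no reset: what is moved stays moved. The work goes in short steps, Python scripts to look and compute and a shell command to move; the robot and the scene stay as the last step left them, time stands still between calls to the robot, and variables do not carry over. Pictures are saved under pics/ and viewed, and the job is handed in when it is done.

```bash
ls; mkdir -p pics
python3 - <<'E'
from bench import *
import cv2,numpy as np
for n in("side","top"):
    p,d=grab_frame(n); cv2.imwrite(f"pics/{n}0.png",p[:,:,::-1]); np.savez(f"pics/{n}0.npz",p=p,d=d)
    m=camera_model(n); R=cv2.Rodrigues(np.array(m["rvec"],float))[0]; print(n,m["camera_matrix"],-R.T@np.array(m["tvec"]).ravel(),R)
s=sense();print(s["clock"],s["eef_pos"],s["ee_rot"],s["wrist_force"],s["finger_gap"])
E
```

```text
pics
side [[474.08905674   0.         317.89329072]
 [  0.         474.08905674 247.93146508]
 [  0.           0.           1.        ]] [450.93969688 641.52740456 593.67155217] [[-0.9839394  -0.17687741 -0.02403405]
 [-0.09880413  0.6518022  -0.75192528]
 [ 0.14866404 -0.73747425 -0.65881009]]
top [[434.78563586   0.         329.76772244]
 [  0.         434.78563586 239.74343853]
 [  0.           0.           1.        ]] [413.88914273  51.53236925 948.03283215] [[ 0.07587775 -0.99710739  0.00440709]
 [-0.97666303 -0.07521116 -0.20117806]
 [ 0.2009276   0.01096069 -0.97954477]]
0.1 [ 230.61926152 -499.0520487   247.77390251] [[-2.86970209e-04  4.19376177e-01 -9.07812503e-01]
 [ 1.26775879e-03 -9.07811658e-01 -4.19376187e-01]
 [-9.99999155e-01 -1.27123576e-03 -2.71152935e-04]] [-0.54367638 -0.76588454  0.17627448] 85.43043191013844
```

View pics/top0.png

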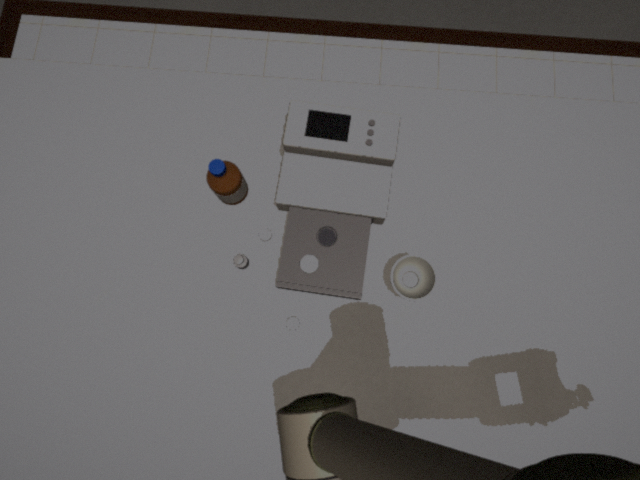

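View pics/side0.png

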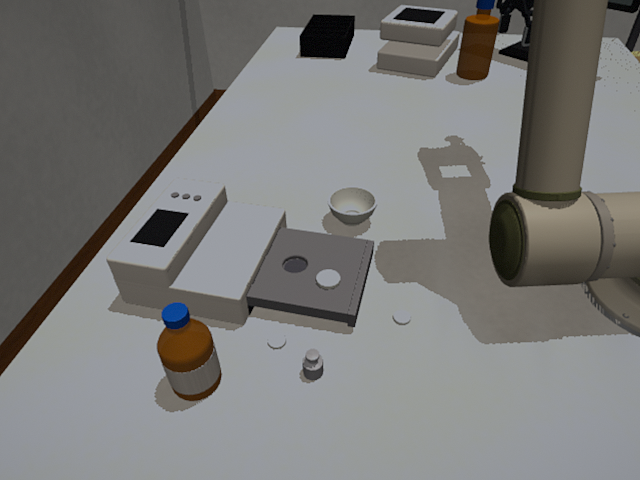

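The top view shows the tray, with the disc at about (309,263) and the recess at (327,236). The bystanders are the bottle (226,182), the weight (240,261) and the mortar (412,277). The disc candidates are (309,263) on the tray, (265,235) and (292,323) on the bench, and (410,279) in the mortar. Only the first lies on the tray deck between the recess and the front face. I'll measure it and confirm with a crop.

```bash
cat > h.py <<'E'
from bench import *
import cv2,numpy as np
def ray(n,uv,z):
    m=camera_model(n);K=np.array(m["camera_matrix"],float);R=cv2.Rodrigues(np.array(m["rvec"],float))[0];c=-R.T@np.array(m["tvec"],float).ravel()
    uv=np.atleast_2d(np.array(uv,float)); d=np.c_[(uv-K[:2,2])/K[0,0],np.ones(len(uv))]@R
    return c+d*((z-c[2])/d[:,2])[:,None]
def blobs(n,p,thr,roi,inv=False,amin=60):
    x0,y0,x1,y1=roi;g=cv2.cvtColor(p,cv2.COLOR_RGB2GRAY)[y0:y1,x0:x1]
    m=((g<thr) if inv else (g>thr)).astype(np.uint8)
    out=[]
    for c in cv2.findContours(m,cv2.RETR_LIST,cv2.CHAIN_APPROX_NONE)[0]:
        if cv2.contourArea(c)>amin: out.append(c.reshape(-1,2)+[x0,y0])
    return out
E
python3 - <<'E'
from h import *
for n,roi in(("top",(285,215,350,285)),("side",(262,240,352,300))):
    p=np.load(f"pics/{n}0.npz")["p"]; g=cv2.cvtColor(p,cv2.COLOR_RGB2GRAY)
    x0,y0,x1,y1=roi;print(n,np.percentile(g[y0:y1,x0:x1],[2,10,50,90,98]))
    med=np.median(g[y0:y1,x0:x1])
    for inv,thr,z in((False,med+45,48),(True,med-22,40)):
        for c in blobs(n,p,thr,roi,inv):
            w=ray(n,c,z)[:,:2]; (cx,cy),r=cv2.minEnclosingCircle(w.astype(np.float32)); e=cv2.fitEllipse(w.astype(np.float32))
            print(inv,c.mean(0).round(1),"circle",round(cx,1),round(cy,1),"r",round(r,1),"ell",np.round(e[0],1),np.round(e[1],1))
    cv2.imwrite(f"pics/{n}c.png",cv2.resize(p[215:335,225:385] if n=="top" else p[220:400,240:440],None,fx=4 if n=="top" else 3,fy=4 if n=="top" else 3,interpolation=cv2.INTER_CUBIC)[:,:,::-1])
E
```

```text
top [ 52.  82.  87.  92. 122.]
True [327.2 235.4] circle 608.4 69.5 r 21.6 ell [607.9  68.7] [38.7 40.9]
side [ 60.98  88.9   99.   101.   159.  ]
False [327.9 277.4] circle 545.6 99.7 r 19.0 ell [545.2  99.8] [35.5 36.7]
True [294.3 263.7] circle 608.1 67.1 r 21.9 ell [607.6  67.5] [40.6 41.7]
```

View pics/topc.png

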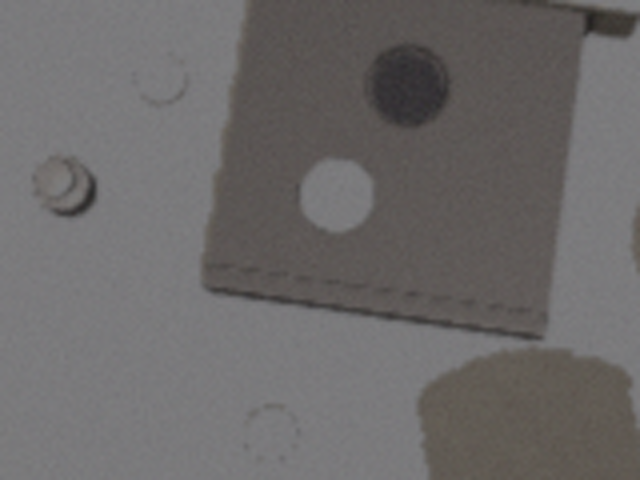

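View pics/sidec.png

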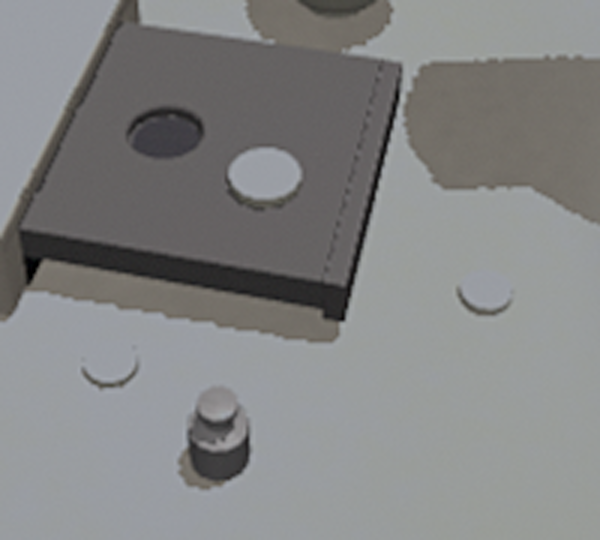

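The crop confirms it: the disc on the deck at (309,263) is clearly larger than the bench discs. Next I'll get refined fits and the tray axis.

Run:
```python
from h import *
p=np.load("pics/top0.npz")["p"];g=cv2.cvtColor(p,cv2.COLOR_RGB2GRAY)
for thr in(100,107,112):
  for c in blobs("top",p,thr,(296,250,324,277)):
    w=ray("top",c,48)[:,:2].astype(np.float32);e=cv2.fitEllipse(w);print("disc top",thr,c.mean(0).round(1),np.round(e[0],1),np.round(e[1],1))
ps=np.load("pics/side0.npz")["p"];gs=cv2.cvtColor(ps,cv2.COLOR_RGB2GRAY)
for thr in(115,125,140):
  for c in blobs("side",ps,thr,(305,260,352,297)):
    w=ray("side",c,48)[:,:2].astype(np.float32);e=cv2.fitEllipse(w);print("disc side",thr,np.round(e[0],1),np.round(e[1],1))
# tray edges in top: side edges and front
def edge(n,g,pts,d,z):
    out=[]
    for q in pts:
        s=[cv2.getRectSubPix(g.astype(np.float32),(3,3),(float(q[0]+d[0]*t),float(q[1]+d[1]*t))).mean() for t in np.arange(-8,8,.5)]
        k=np.argmax(np.abs(np.diff(s)));t=-8+.5*k+.25;out.append([q[0]+d[0]*t,q[1]+d[1]*t])
    w=ray(n,out,z)[:,:2].astype(np.float32);f=cv2.fitLine(w,cv2.DIST_HUBER,0,.01,.01).ravel();return f
for nm,a,b,d in(("left",(286,220),(278,278),(1,0)),("right",(370,228),(363,290),(1,0)),("front",(282,287),(358,297),(0,1))):
    f=edge("top",g,np.linspace(a,b,25),d,40);print(nm,f.round(2),np.degrees(np.arctan(f[1]/f[0])))
for nm,a,b in (("weight",(240,261),45),("mortar",(412,277),50),("bottle",(218,167),150)): print(nm,ray("top",a,b).round(0))
```

```text
disc top 100 [308.9 263.4] [545.1 101.4] [36.5 37.8]
disc top 107 [308.9 263.4] [545.  101.5] [36.2 36.7]
disc top 112 [308.6 263.3] [544.8 101.4] [34.9 35.8]
disc side 115 [545.1  99.7] [38.9 39.4]
disc side 125 [545.3  99.4] [37.9 38.4]
disc side 140 [545.3  99.5] [36.5 37. ]
left [ 1.0000e+00 -7.0000e-02  5.7265e+02  1.6401e+02] -3.980385
right [ 1.0000e+00 -6.0000e-02  5.7442e+02 -1.8330e+01] -3.667116
front [7.0000e-02 1.0000e+00 4.8181e+02 6.1210e+01] 86.04176
weight [[539. 246.  45.]]
mortar [[ 533. -114.   50.]]
bottle [[704. 287. 150.]]
```

```bash
python3 -m jog '[[[0,-3.2,-3.63,0],[0,-3.2,-3.63,0],[0,-3.2,-3.63,0],[0,-3.2,-3.63,0],[0,-3.2,-3.63,0],[0,-3.2,-3.63,0],[0,-3.2,-3.63,0]]]' 0.7 20; python3 -m jog '[[[0,-3.2,-3.63,0],[0,-3.2,-3.63,0],[0,-3.2,-3.63,0],[0,-3.2,-3.63,0],[0,-3.2,-3.63,0],[0,-3.2,-3.63,0],[0,-3.2,-3.63,0]]]'; python3 -m jog '[[[0,0,0,0.15],[0,0,0,0.15],[0,0,0,0.15],[0,0,0,0.15],[0,0,0,0.15],[0,0,0,0.15],[0,0,0,0]]]'
```

```text
clock: 0.98
eef_pos: [367.7, -187.8, 248.2]
ee_rot: [[-0.0, 0.419, -0.908], [0.0, -0.908, -0.419], [-1.0, -0.0, 0.0]]
wrist_force: [0.5, -0.9, -0.1]
finger_gap: 25.9
clock: 1.85
eef_pos: [504.4, 122.2, 248.1]
ee_rot: [[-0.001, 0.42, -0.908], [-0.0, -0.908, -0.42], [-1.0, -0.0, 0.001]]
wrist_force: [0.2, -0.8, 0.8]
finger_gap: 25.6
clock: 2.72
eef_pos: [504.0, 120.6, 248.1]
ee_rot: [[-0.001, -0.449, -0.893], [0.0, -0.893, 0.449], [-1.0, 0.0, 0.001]]
wrist_force: [0.5, -0.3, -1.0]
finger_gap: 25.6
```

```bash
python3 -m jog '[[[4,0,0,0],[4,0,0,0],[4,0,0,0],[3.5,0,0,0],[1.5,0,0,0],[0,0,0,0]]]'
python3 - <<'E'
from h import *
for n,r in(("top",(225,215,385,335)),("side",(240,160,440,310))):
    p,d=grab_frame(n);np.savez(f"pics/{n}1.npz",p=p,d=d);x0,y0,x1,y1=r
    cv2.imwrite(f"pics/{n}1.png",cv2.resize(p[y0:y1,x0:x1],None,fx=4,fy=4,interpolation=cv2.INTER_CUBIC)[:,:,::-1])
E
```

```text
clock: 3.48
eef_pos: [503.6, 120.5, 77.4]
ee_rot: [[-0.003, -0.448, -0.894], [0.0, -0.894, 0.448], [-1.0, 0.001, 0.002]]
wrist_force: [-0.6, -0.2, 0.4]
finger_gap: 25.5
```

View pics/top1.png

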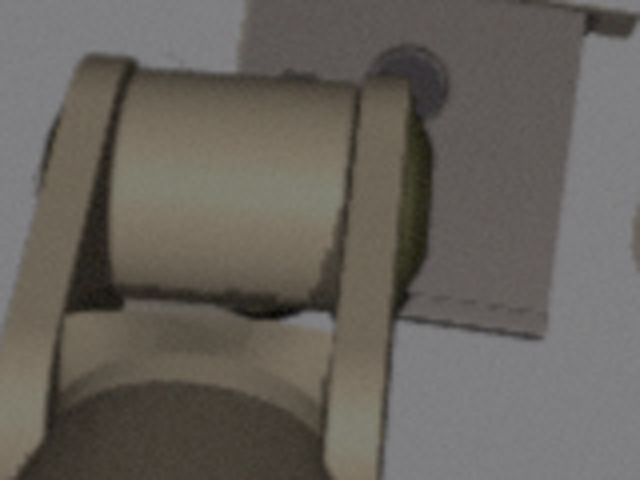

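View pics/side1.png

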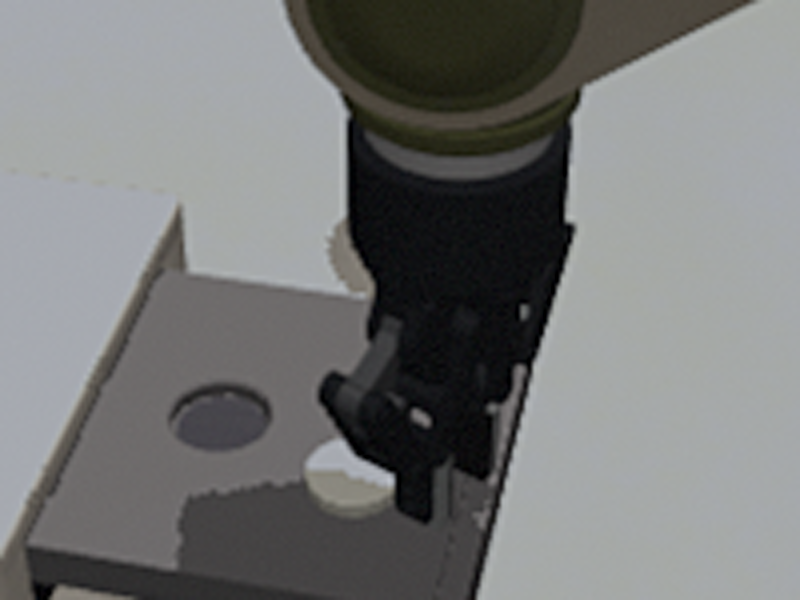

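The top view is blocked by the wrist. The side view shows the fingers behind the disc (crop (350,475)) and clear of it, and the recess open at (220,415). Next I'll feel for the deck gently.

```bash
python3 -m jog '[[[0.5,0,0,0],[0.5,0,0,0],[0.2,0,0,0],[0,0,0,0],[0,0,0,0]]]';python3 -m jog '[[[0.1,0,0,0],[0,0,0,0]]]' | egrep 'pos|force';python3 -m jog '[[[0.1,0,0,0],[0,0,0,0]]]'| egrep 'pos|force'
```

```text
clock: 4.2
eef_pos: [504.2, 120.6, 66.4]
ee_rot: [[0.0, -0.45, -0.893], [-0.0, -0.893, 0.45], [-1.0, -0.0, -0.0]]
wrist_force: [-0.0, 0.3, -0.2]
finger_gap: 25.8
eef_pos: [504.1, 120.5, 65.3]
wrist_force: [-0.4, -0.1, -0.3]
eef_pos: [504.1, 120.6, 64.2]
wrist_force: [-0.2, 0.2, 0.0]
```

```bash
for i in 1; do :; done; python3 -m jog '[[[0.1,0,0,0],[0,0,0,0]]]' | egrep 'pos|force';python3 -m jog '[[[0.1,0,0,0],[0,0,0,0]]]' | egrep 'pos|force';python3 -m jog '[[[0.1,0,0,0],[0,0,0,0]]]' | egrep 'pos|force';python3 -m jog '[[[0.1,0,0,0],[0,0,0,0]]]' | egrep 'pos|force'
python3 - <<'E'
from h import *
p,d=grab_frame("side");x0,y0,x1,y1=(280,240,400,330)
cv2.imwrite("pics/side2.png",cv2.resize(p[y0:y1,x0:x1],None,fx=6,fy=6,interpolation=cv2.INTER_CUBIC)[:,:,::-1])
E
```

```text
eef_pos: [504.1, 120.6, 63.3]
wrist_force: [-0.3, 0.2, 0.6]
eef_pos: [504.1, 120.6, 62.2]
wrist_force: [0.2, -0.4, 0.3]
eef_pos: [504.1, 120.6, 61.3]
wrist_force: [0.0, -0.4, -0.2]
eef_pos: [504.1, 120.6, 60.2]
wrist_force: [-0.1, 0.2, -0.6]
```

View pics/side2.png

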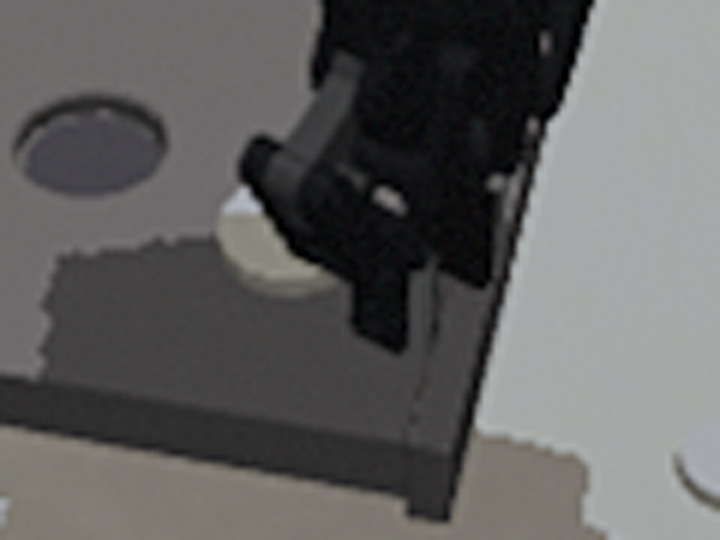

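The fingertips (crop (400,345)) are near the deck, with no contact yet. I'll keep feeling downward.

```bash
python3 -m jog '[[[0.1,0,0,0],[0,0,0,0]]]' | egrep 'pos|force';python3 -m jog '[[[0.1,0,0,0],[0,0,0,0]]]' | egrep 'pos|force';python3 -m jog '[[[0.1,0,0,0],[0,0,0,0]]]' | egrep 'pos|force'
```

```text
eef_pos: [504.1, 120.6, 59.3]
wrist_force: [0.1, 0.3, -1.5]
eef_pos: [504.1, 120.6, 58.2]
wrist_force: [0.3, 0.3, -0.8]
eef_pos: [504.1, 120.6, 57.2]
wrist_force: [-0.1, 0.7, -0.4]
```

```bash
python3 -m jog '[[[0.1,0,0,0],[0,0,0,0]]]' | egrep 'pos|force'
```

```text
eef_pos: [504.2, 120.6, 56.9]
wrist_force: [-2.3, -0.7, 6.3]
```

Contact is at about z = 57. I'll lift 3 mm and push along tool -z, which is the direction from disc to recess.

```bash
python3 -m jog '[[[-0.3,0,0,0],[0,0,-0.5,0],[0,0,-0.7,0],[0,0,-0.7,0],[0,0,-0.7,0],[0,0,-0.7,0],[0,0,-0.7,0],[0,0,-0.7,0],[0,0,-0.3,0],[0,0,0,0]]]'
python3 - <<'E'
from h import *
p,d=grab_frame("side");np.savez("pics/side3.npz",p=p,d=d);x0,y0,x1,y1=(260,220,380,310)
cv2.imwrite("pics/side3.png",cv2.resize(p[y0:y1,x0:x1],None,fx=6,fy=6,interpolation=cv2.INTER_CUBIC)[:,:,::-1])
E
```

```text
clock: 8.0
eef_pos: [548.9, 98.0, 59.3]
ee_rot: [[0.0, -0.45, -0.893], [-0.0, -0.893, 0.45], [-1.0, 0.0, -0.0]]
wrist_force: [-0.3, 0.2, 0.0]
finger_gap: 26.2
```

View pics/side3.png

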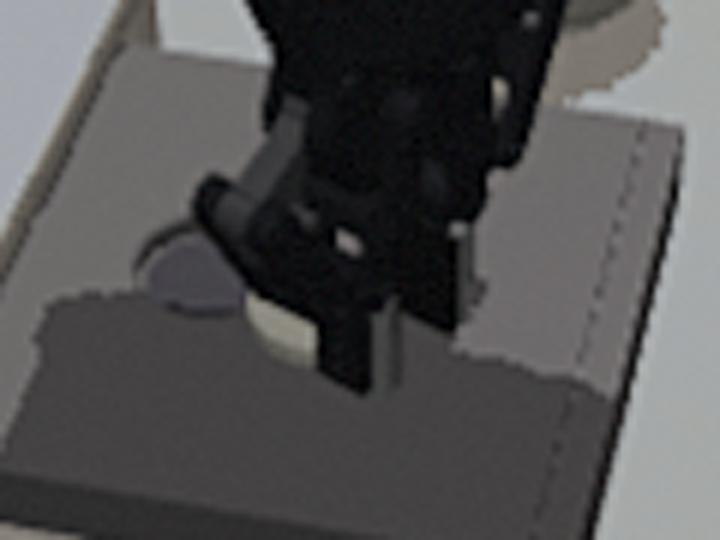

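```bash
python3 -m jog '[[[0,0,-0.5,0],[0,0,-0.5,0],[0,0,-0.5,0],[0,0,-0.5,0],[0,0,-0.3,0],[0,0,0,0]]]';  python3 - <<'E'
from h import *
p,d=grab_frame("side");np.savez("pics/side4.npz",p=p,d=d);x0,y0,x1,y1=(260,220,380,310)
cv2.imwrite("pics/side4.png",cv2.resize(p[y0:y1,x0:x1],None,fx=6,fy=6,interpolation=cv2.INTER_CUBIC)[:,:,::-1])
E
```

```text
clock: 8.8
eef_pos: [569.5, 87.6, 59.3]
ee_rot: [[0.0, -0.451, -0.893], [-0.0, -0.893, 0.451], [-1.0, -0.0, -0.0]]
wrist_force: [-0.7, 0.4, -0.3]
finger_gap: 25.8
```

View pics/side4.png

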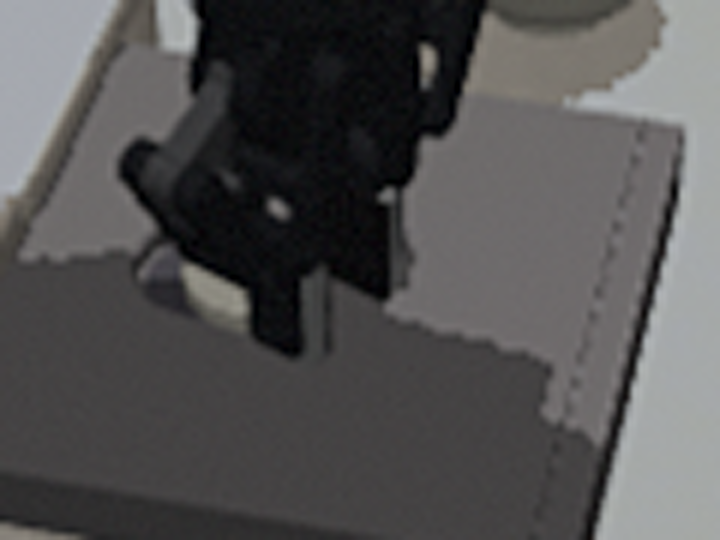

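The disc (crop (220,300)) overlaps the recess and is held between the fingers. I'll continue slowly and watch the force.

```bash
python3 -m jog '[[[0,0,-0.3,0],[0,0,-0.3,0],[0,0,-0.3,0],[0,0,-0.2,0],[0,0,-0.2,0],[0,0,0,0]]]'|egrep 'pos|force|clock';python3 -m jog '[[[0,0,-0.2,0],[0,0,0,0]]]'|egrep 'pos|force'
python3 - <<'E'
from h import *
p,d=grab_frame("side");np.savez("pics/side5.npz",p=p,d=d);x0,y0,x1,y1=(260,220,380,310)
cv2.imwrite("pics/side5.png",cv2.resize(p[y0:y1,x0:x1],None,fx=6,fy=6,interpolation=cv2.INTER_CUBIC)[:,:,::-1])
E
```

```text
clock: 9.6
eef_pos: [581.0, 81.7, 59.3]
wrist_force: [0.4, 0.4, -0.2]
eef_pos: [582.8, 80.9, 59.4]
wrist_force: [-0.3, -0.4, -0.1]
```

View pics/side5.png

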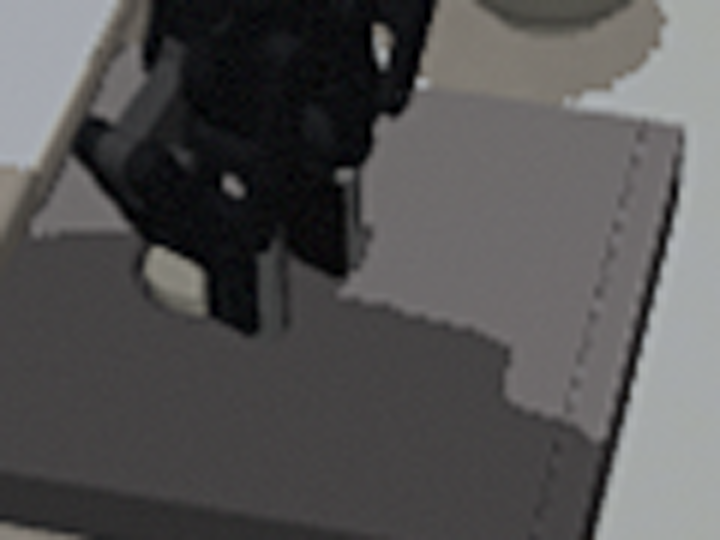

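```bash
python3 -m jog '[[[0,0,-0.2,0],[0,0,0,0]]]'|egrep 'pos|force';python3 -m jog '[[[0,0,-0.1,0],[0,0,0,0]]]'|egrep 'pos|force'
python3 - <<'E'
from h import *
p,d=grab_frame("side");np.savez("pics/side6.npz",p=p,d=d);x0,y0,x1,y1=(260,220,380,310)
cv2.imwrite("pics/side6.png",cv2.resize(p[y0:y1,x0:x1],None,fx=6,fy=6,interpolation=cv2.INTER_CUBIC)[:,:,::-1])
E
```

```text
eef_pos: [584.6, 79.9, 59.3]
wrist_force: [-0.8, 0.3, -0.2]
eef_pos: [585.4, 79.5, 59.3]
wrist_force: [0.4, 0.2, 0.0]
```

View pics/side6.png

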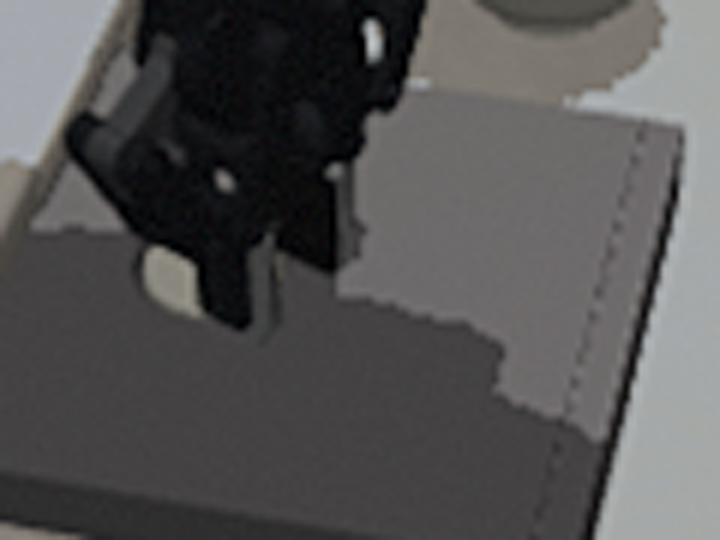

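The fingers advanced, but the disc's left edge stayed at about (145,270) at zero force, so it has probably dropped. I'll back off, raise, and check.

```bash
python3 -m jog '[[[0,0,0.5,0],[0,0,2,0],[0,0,4,0],[-4,0,4,0],[-4,0,4,-0.1],[0,0,0,-0.15],[0,0,0,-0.15],[0,0,0,0]]]'
python3 - <<'E'
from h import *
p,d=grab_frame("side");np.savez("pics/side7.npz",p=p,d=d);x0,y0,x1,y1=(260,220,380,310)
cv2.imwrite("pics/side7.png",cv2.resize(p[y0:y1,x0:x1],None,fx=6,fy=6,interpolation=cv2.INTER_CUBIC)[:,:,::-1])
g=cv2.cvtColor(p,cv2.COLOR_RGB2GRAY)
for thr in(125,140):
  for c in blobs("side",p,thr,(278,250,325,290)):
    w=ray("side",c,40)[:,:2].astype(np.float32);e=cv2.fitEllipse(w);print(thr,np.round(e[0],1),np.round(e[1],1))
p,d=grab_frame("top");cv2.imwrite("pics/top7.png",cv2.resize(p[215:335,225:385],None,fx=4,fy=4)[:,:,::-1])
E
```

```text
clock: 11.45
eef_pos: [455.6, 145.0, 139.4]
ee_rot: [[0.0, -0.068, -0.998], [0.0, -0.998, 0.068], [-1.0, -0.0, -0.0]]
wrist_force: [0.8, -0.0, 0.7]
finger_gap: 25.7
125 [607.4  68. ] [37.5 39. ]
140 [607.4  67.9] [36.6 37.4]
```

View pics/side7.png

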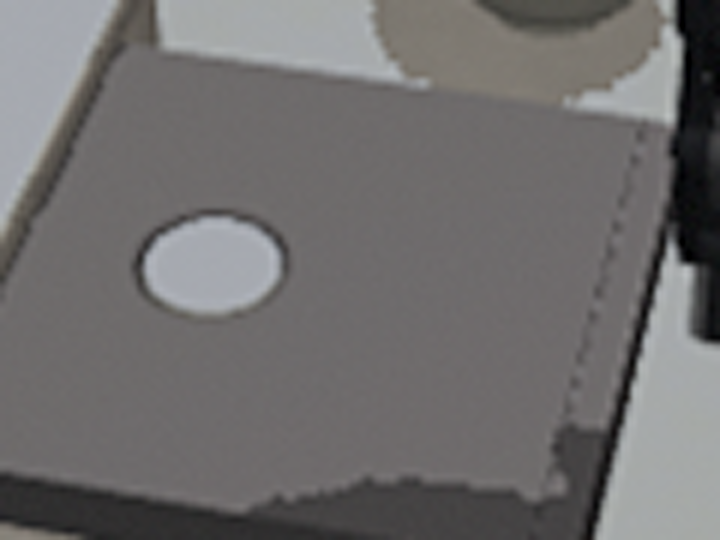

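View pics/top7.png

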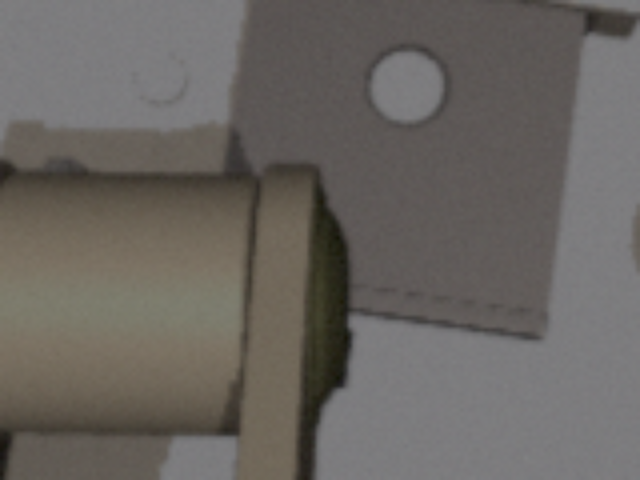

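The disc sits flush with an even dark ring round it, crop (213,265) in the side view and (407,87) in the top view. Measured centre is (607.4,68), which matches the recess. Next I'll push the tray front.

```bash
python3 -m jog '[[[0,3.4,0.6,0],[0,3.3,0.5,0],[0,0,0,0],[3.5,0,0,0],[3.5,0,0,0],[3,0,0,0],[0,0,0,0]]]' ; python3 -m jog '[[[0,0,-0.7,0],[0,0,-0.7,0],[0,0,-0.7,0],[0,0,-0.7,0],[0,0,-0.7,0],[0,0,0,0]]]'
python3 - <<'E'
from h import *
p,d=grab_frame("side")
cv2.imwrite("pics/side8.png",cv2.resize(p[200:360,230:430],None,fx=3.5,fy=3.5)[:,:,::-1])
E
```

```text
clock: 12.42
eef_pos: [439.7, 79.4, 38.0]
ee_rot: [[-0.004, -0.068, -0.998], [0.001, -0.998, 0.068], [-1.0, -0.0, 0.004]]
wrist_force: [-0.3, 0.2, 0.6]
finger_gap: 25.7
clock: 13.18
eef_pos: [475.7, 76.4, 39.3]
ee_rot: [[0.0, -0.067, -0.998], [-0.0, -0.998, 0.067], [-1.0, 0.0, -0.0]]
wrist_force: [-0.8, 0.6, 0.4]
finger_gap: 25.6
```

View pics/side8.png

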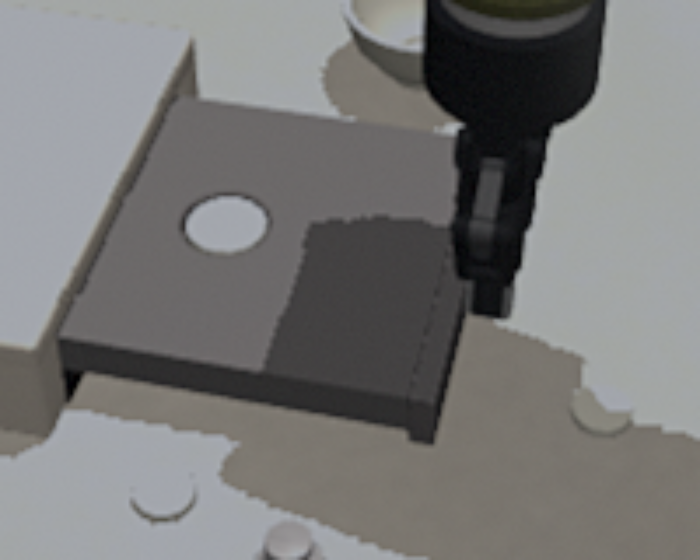

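The fingers are at the front face (crop (480,300)) and the disc is still seated. Pushing the tray in now.

```bash
python3 -m jog '[[[0,0,-0.5,0],[0,0,-0.7,0],[0,0,-0.7,0],[0,0,-0.7,0],[0,0,-0.7,0],[0,0,0,0]]]'|egrep 'pos|force' ; python3 -m jog '[[[0,0,-0.7,0],[0,0,-0.7,0],[0,0,-0.7,0],[0,0,-0.7,0],[0,0,-0.7,0],[0,0,0,0]]]'|egrep 'pos|force'
python3 - <<'E'
from h import *
p,d=grab_frame("side")
cv2.imwrite("pics/side9.png",cv2.resize(p[200:360,230:430],None,fx=3.5,fy=3.5)[:,:,::-1])
E
```

```text
eef_pos: [509.5, 74.1, 39.4]
wrist_force: [0.1, 0.5, -0.4]
eef_pos: [544.4, 71.7, 39.4]
wrist_force: [0.4, -1.1, -0.5]
```

View pics/side9.png

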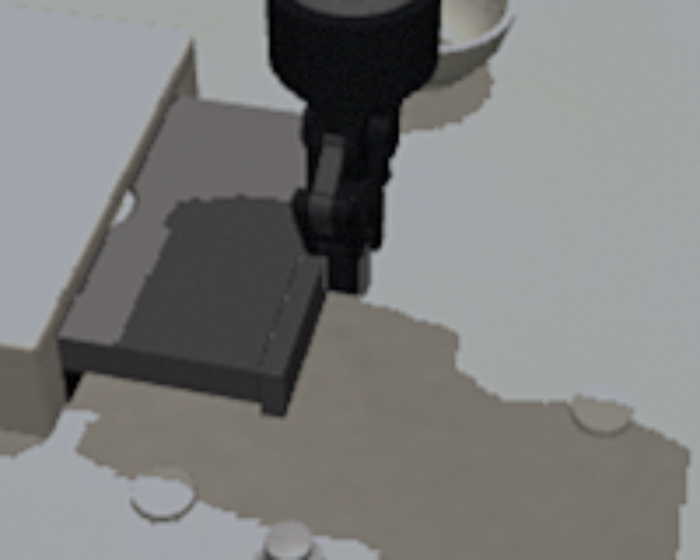

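The tray is sliding freely and the disc is going under the housing (crop (125,207)).

```bash
python3 -m jog '[[[0,0,-0.7,0],[0,0,-0.7,0],[0,0,-0.7,0],[0,0,-0.7,0],[0,0,-0.7,0],[0,0,0,0]]]'|egrep 'pos|force' ; python3 -m jog '[[[0,0,-0.3,0],[0,0,-0.3,0],[0,0,-0.3,0],[0,0,0,0]]]'|egrep 'pos|force'
```

```text
eef_pos: [579.3, 69.3, 39.3]
wrist_force: [-0.2, 0.4, -1.2]
eef_pos: [587.5, 68.9, 39.3]
wrist_force: [-1.5, -0.3, 0.4]
```

```bash
python3 -m jog '[[[0,0,-0.2,0],[0,0,-0.2,0],[0,0,0,0]]]'|egrep 'pos|force'
```

```text
eef_pos: [590.9, 68.6, 39.3]
wrist_force: [-4.0, -0.8, 2.4]
```

```bash
python3 -m jog '[[[0,0,-0.2,0],[0,0,0,0]]]'|egrep 'pos|force'; python3 -m jog '[[[0,0,-0.2,0],[0,0,0,0]]]'|egrep 'pos|force'
python3 - <<'E'
from h import *
p,d=grab_frame("side");np.savez("pics/side10.npz",p=p,d=d)
cv2.imwrite("pics/side10.png",cv2.resize(p[200:360,230:430],None,fx=3.5,fy=3.5)[:,:,::-1])
E
```

```text
eef_pos: [591.0, 68.6, 39.2]
wrist_force: [-13.6, -0.4, 7.2]
eef_pos: [591.1, 68.7, 39.2]
wrist_force: [-22.1, -1.1, 14.4]
```

View pics/side10.png

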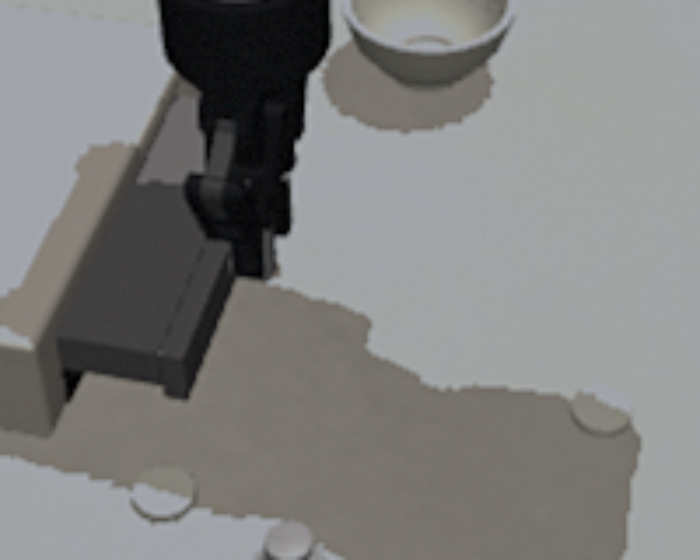

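It has hit a hard stop at TCP x = 591, about 115 mm of travel with the force jumping to 22 N, so the tray should be home. I'll back off and verify.

```bash
python3 -m jog '[[[0,0,0.5,0],[0,0,2,0],[0,0,4,0],[0,0,4,0],[-4,0,3,0],[-5,0,0,0],[0,0,0,0],[0,0,0,0]]]'
python3 - <<'E'
from h import *
p,d=grab_frame("side");np.savez("pics/side11.npz",p=p,d=d)
cv2.imwrite("pics/side11.png",p[:,:,::-1])
cv2.imwrite("pics/side11c.png",cv2.resize(p[200:360,230:430],None,fx=3.5,fy=3.5)[:,:,::-1])
p,d=grab_frame("top");np.savez("pics/top11.npz",p=p,d=d);cv2.imwrite("pics/top11.png",p[:,:,::-1])
E
```

```text
clock: 17.95
eef_pos: [460.8, 77.4, 129.0]
ee_rot: [[0.001, -0.067, -0.998], [0.0, -0.998, 0.067], [-1.0, -0.0, -0.001]]
wrist_force: [-0.5, 0.1, -0.4]
finger_gap: 25.6
```

View pics/side11c.png

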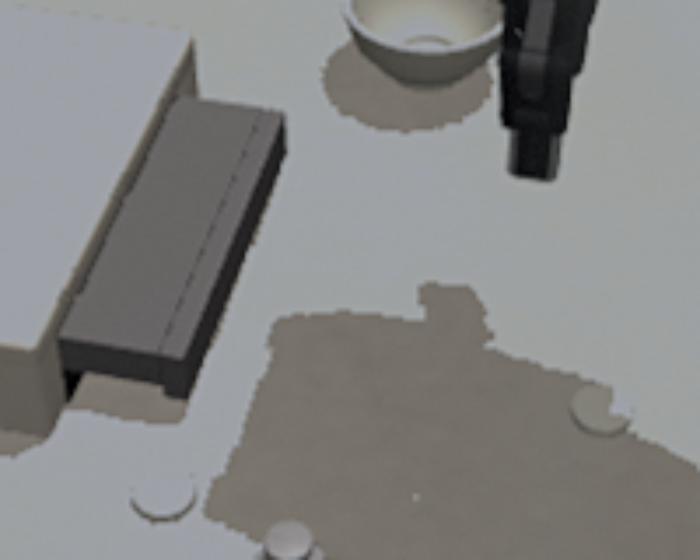

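View pics/top11.png

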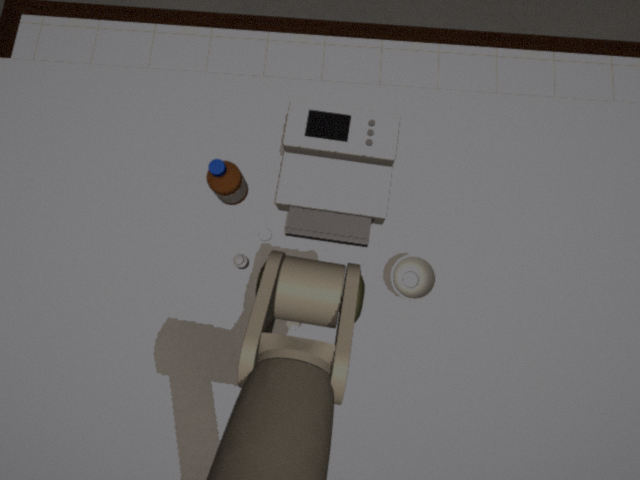

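Bottle, weight and mortar sit where they were in the first picture. I'll check how far the tray face stands out of the housing before handing in.

Run:
```python
from h import *
a=ray("side",[[230+187/3.5,200+360/3.5],[230+62/3.5,200+341/3.5],[230+287/3.5,200+113/3.5],[230+180/3.5,200+97/3.5]],40)[:,:2];print(a.round(1))
ax=np.array([np.cos(np.radians(-3.9)),np.sin(np.radians(-3.9))]);print((a[1]-a[0])@ax,(a[3]-a[2])@ax)
g=lambda n,i:cv2.cvtColor(np.load(f"pics/{n}{i}.npz")["p"],cv2.COLOR_RGB2GRAY).astype(int)
b=np.abs(g("top",0)-g("top",11))>25
for k,(x0,y0,x1,y1) in dict(bottle=(200,155,255,210),weight=(230,250,252,272),mortar=(388,250,438,302)).items():print(k,b[y0:y1,x0:x1].sum())
```

```text
[[606.2 158.6]
 [665.2 156.2]
 [594.4 -19.7]
 [653.4 -24.5]]
59.01909767516331 59.269013365372835
bottle 0
weight 0
mortar 0
```

Run:
```python
from bench import *
print(sense()["wrist_force"],sense()["clock"]);print(job_done())
```

```text
[ 0.31103084 -0.55464848 -0.1465417 ] 18.05
the job is handed in; nothing more can be done
None
```

I pushed the white disc along the tray into the recess without lifting it, then pushed the tray home to its stop. I handed the job in at 18 s; no verdict is reported.

- **Disc:** before closing, both views showed it flush with an even dark ring round it. Its centre measured (607.4, 68.0) mm against about (608, 68) mm for the recess. I could not see it again once it was inside the reader, but it went in without jamming.
- **Tray:** it stopped hard after about 115 mm of travel, with the force rising to 22 N. The face measures about 59 mm out of the housing against the nominal 57 mm. That 2 mm difference is within my hand-picked pixel accuracy and inside the 5 mm tolerance.
- **Bystanders:** the bottle, weight and mortar showed no change between the first and last top views.
- **Arm:** it stands clear of everything, with the wrist force near zero.

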